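# Reset the tripped cutout lever on the hallway rack

### The arm

A 6-joint arm with a two-finger parallel gripper is mounted at the origin on the work surface. World frame = base frame: x ahead of the robot, y to its left, z up, the work surface at z = 0. Lengths are in m, angles in rad, forces in N, time in s.
With the tool pointing down it reaches from about 0.425 to 0.95 m from the base axis. Payload 3.5 kg.
Tool frame: the origin (TCP) lies at the very end of the fingers, on their centre line; the grasp point (between the pads) lies 19 mm behind it; z points along the fingers, y is the direction in which the jaws open and shut (so a half turn about z gives the same grasp; the last joint's range is limited). The gripper opens to 85 mm and grips with 20 to 120 N. Pads are 22 mm wide; open, the fingers measure 114 mm over their backs; the gripper's body (76 mm by 85 mm) begins 54 mm behind the grasp point. The pads swing forward as they close: fully open they stand 13 mm farther back than shut.
Start: joints at [-1.425, 0.286, 1.577, -0, 1.279, -0.15], TCP at [0.197, -0.646, 0.231] pointing down, gripper open.
Joint ranges: [-2.77, 2.77], [-0.9, 2.22], [0.21, 2.48], [-1.53, 4.67], [0.24, 2.81], [-2.84, 2.84]. Speed limits (rad/s): [2.79, 2.79, 3.14, 3.14, 3.14, 3.14].

### API

Orientations are given as a unit quaternion [x, y, z, w].
In Python, from plant import ctrl, imaging gives the robot as it stands.
- The arm moves only by the shell command python3 -m creep 'ROWS' [OPENING] [FORCE]. ROWS is JSON, one flat list of numbers, 4 for each row, row after row: the shift along the tool's x, y, z in units of 25 mm (1.0 is 25 mm), then the turn about the tool's z in units of 5 degrees (1.0 is 5 degrees). A call has 1 to 20 rows; each row is the pose to reach, as a shift and turn from the pose commanded when the call began, along the tool's axes at that moment; what a row does not reach only later rows make up. A row lasts 1/12 s, in which the tool goes at most 41.7 mm and 7.16 degrees, less where a joint would pass 70% of its speed; a pose out of reach is approached as far as the arm can. A call with a gripper value outside its range is refused whole. OPENING is the closure in counts, from 0 (fully open) to 255 (shut), set as the call begins (- or left out, the last holds). The fingers move at their own pace and stop on an object; FORCE is the grip in N (left out, the last holds). Time passes only in rows, so rows that repeat a pose let the fingers close. It gives the time, the measured TCP pose, the force and the opening at its end, in the units of the state.
- ctrl.get_state(): the state, without advancing time (a new reading comes with each control period).
- imaging.read_camera(name): name is "scene" or "top" or "wrist"; returns the picture (384x512x3 uint8, red, green, blue); there is no depth.
- imaging.camera_info(name): a dict with "intrinsics" (3x3 intrinsics, pixels), "origin" and "attitude" of the camera in the world. Camera axes: x right, y down, z forward; pixel columns grow to the right and rows downward; lengths in m; the calibration is good to about 2 mm. A picture is of the moment at which its call begins: read the wrist's pose just before it. camera_info takes no time and is no camera call; for the wrist camera it gives the pose at the moment of the call.
- ctrl.sign_off(): hands the job in, once; it reports no verdict.
Trained networks look in the newest picture that a camera, given by its name, has taken for a name from the list of things; names that differ only in an ending like _2 or _b are one class to them, and where a whole thing is asked for, a point or a joint stands for the part that bears it (a point fixed in the world has none). Each returns a list of dicts, best first, with "p" (0 to 1); they miss things now and then, are a little off and sometimes report something else, mostly with a low value. They report only what shows in the picture. A call takes as long as a camera call.
- imaging.silhouettes(camera, name): "mask" (384x512 bool, what is visible of it) and "uv" ([column, row] in pixels, amid what is visible of it).
The state is a dict: "time": time; "qpos": joint angles; "dq": joint speeds; "joint_efforts": joint torques, N m; "eef_pos": TCP position; "tcp_rot": TCP orientation; "contact_force": force on the tool from outside, world axes, zero at the start; "wrist_torque": the same for the moment, N m; "opening": opening from 0.0 (shut) to 1.0 (fully open).
Only numpy, scipy, OpenCV 4.12 (cv2) and the standard library are available. Lean on these libraries where they do the work, as an engineer would, in place of code of your own. Each camera call takes 0.05 s, during which the arm holds its last target.

### The job

The overload cutout that feeds the hallway rack's lights has tripped and its lever floats in the middle. Re-arm it: press the lever all the way to the OFF (red) end, firmly against its stop, so that the yellow flags come fully up, then throw it over to the ON (green) end so that it stays there by itself when you let go. Feel for the stops and never push on the lever with more than about 16 N, and do not disturb the tin, lantern or teapot standing around it.

Things in the scene. Friction and masses are not known exactly. Their poses are not given: they have to be found in the camera images.
- cutout: White overload cutout screwed to the deck: housing 120 x 70 x 80 mm high (x, y, z) on a 150 x 90 mm foot plate; origin at the centre of the underside, z up. Its x axis points from the OFF end (red stripe on top) to the ON end (green stripe on top). The lever sticks up out of its top and swings along x; the space above the housing is otherwise free.
- lever_pivot (a point): Lever's pivot, on the cutout, 55 mm straight above its origin; axes as the cutout's, the lever turns about y. A steel stem 14 x 10 mm carries a black cross-bar grip, 18 mm thick and 50 mm long along y, whose centre is 100 mm from the pivot (155 mm above the deck when upright). A light spring (under 1 N) pulls it to the middle. Forces are given at the grip; pushing lower on the stem takes more.
- lever (a joint): Lever angle, rad: 0 = tripped middle (it rests within 0.08), + towards ON, - towards OFF; springy stops at -0.6 and +0.6. Worn mount: the zero and both stops lean together up to 0.2 rad either way from upright, differently each time. From about -0.25 to the OFF stop it needs 4 to 8 N, lifting the flags. Re-armed, it passes a 3 to 8 N detent at 0.15 to 0.35 and then stays at about 0.5; with flags down it springs back.
- flag (a joint): Height, m, of two yellow pegs (12 mm square) in the black windows either side of the lever, in the housing's top: 0 when tripped (flush), 0.008 to 0.01 when re-armed. Raised only by the lever over the last 0.3 rad or so to its OFF stop; they stay up. Not to be touched.
- tin: Loose octagonal silver gift tin, 90 mm across, 86 mm high with its small lid knob, 0.25 kg. Origin at the centre of its underside. Leave it alone.
- lantern: Loose red plastic lantern, 84 mm across, 143 mm high including its carrying ring, 0.35 kg. Origin at the centre of its underside. Leave it alone.
- teapot: Loose glass teapot with a steel lid, body 108 mm across, 112 mm high; spout and handle reach 88 mm to either side (spout to its +y, handle to its -y), 0.5 kg. Origin at the centre of its underside. Leave it alone.

How it is judged:
By the outcome, as a careful person would: the job done as asked, in the order asked, and still so for the second after the job is handed in, with the robot touching nothing.
It also fails if it takes over 72 s, if anything falls off the work surface, if the arm or the gripper's body presses on something with over 40 N, if the wrist force passes 120 N, or if a joint passes its speed limit or range.

## Working session

There is one attempt and no reset: what is moved stays moved. The work goes in short steps, Python scripts to look and compute and a shell command to move; the robot and the scene stay as the last step left them, time stands still between calls to the robot, and variables do not carry over. Pictures are saved under pics/ and viewed, and the job is handed in when it is done.

```bash
mkdir -p pics; ls
python3 - <<'E'
from plant import ctrl, imaging
import cv2
print(ctrl.get_state())
for n in ["scene","top"]:
    im=imaging.read_camera(n); cv2.imwrite(f"pics/{n}0.png",im[:,:,::-1])
    print(n,imaging.camera_info(n))
E
```

```text
pics
{'time': 0.0, 'qpos': array([-1.42501663e+00,  2.87191788e-01,  1.57816526e+00,  3.89587750e-05,
        1.27863322e+00, -1.49992844e-01]), 'dq': array([-1.25665172e-03, -2.63495519e-04, -9.57217206e-04,  3.39733321e-04,
       -3.44294967e-05,  8.14440228e-04]), 'joint_efforts': array([-7.59283594e-04, -4.05980372e+01, -2.92626268e+01, -1.64332341e-04,
        5.87509901e-03,  4.19877551e-06]), 'eef_pos': array([ 0.1966934 , -0.64501751,  0.22993613]), 'tcp_rot': array([ 9.89084859e-01,  1.47342130e-01,  2.11725085e-05, -1.19876850e-03]), 'contact_force': array([-0.57264101,  0.19932507,  0.46251636]), 'wrist_torque': array([ 0.01574389, -0.02597094, -0.02361085]), 'opening': 0.9989235269680494}
scene {'intrinsics': array([[406.69283474,   0.        , 272.44095345],
       [  0.        , 406.69283474, 193.33616705],
       [  0.        ,   0.        ,   1.        ]]), 'origin': array([1.04788066, 0.46309897, 0.73190187]), 'attitude': array([ 0.38574203,  0.84086721, -0.34333629, -0.16206671])}
top {'intrinsics': array([[416.14288597,   0.        , 253.49128752],
       [  0.        , 416.14288597, 192.39302394],
       [  0.        ,   0.        ,   1.        ]]), 'origin': array([0.40606275, 0.03359847, 0.86382587]), 'attitude': array([ 0.77084083, -0.62813304,  0.06649049, -0.08265778])}
```

View pics/scene0.png

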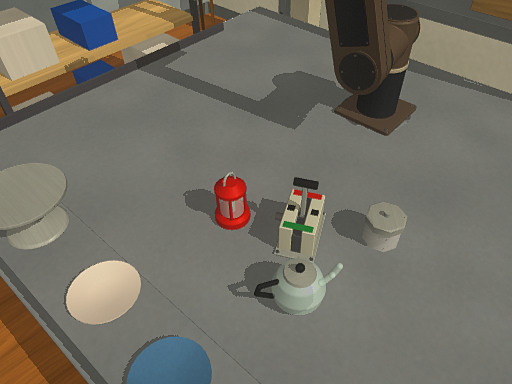

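View pics/top0.png

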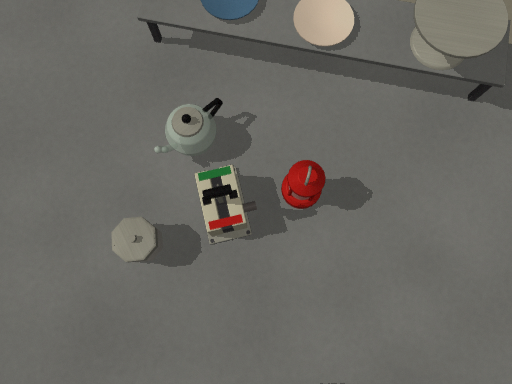

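The top view has the cutout at about (222,203): green stripe (215,174), red stripe (226,222), grip bar (220,194). The teapot is beyond the green end, the tin on the left and the lantern on the right. Next I'll measure these positions.

```bash
cat > h.py <<'E'
import numpy as np, cv2
from scipy.spatial.transform import Rotation as R
from plant import ctrl, imaging
def ray(info,uv):
    K=info["intrinsics"]; d=np.linalg.inv(K)@[uv[0],uv[1],1]
    return np.array(info["origin"]), R.from_quat(info["attitude"]).as_matrix()@d
def atz(info,uv,z):
    o,d=ray(info,uv); return o+d*(z-o[2])/d[2]
def proj(info,P):
    p=R.from_quat(info["attitude"]).as_matrix().T@(np.asarray(P)-info["origin"]); q=info["intrinsics"]@p; return q[:2]/q[2]
def tri(a):
    A=np.zeros((3,3));b=np.zeros(3)
    for info,uv in a:
        o,d=ray(info,uv); d=d/np.linalg.norm(d); M=np.eye(3)-np.outer(d,d); A+=M;b+=M@o
    return np.linalg.solve(A,b)
E
python3 - <<'E'
from h import *
for n in ["scene","top"]:
    info=imaging.camera_info(n)
    im=imaging.read_camera(n); hsv=cv2.cvtColor(im,cv2.COLOR_RGB2HSV)
    for t in ["cutout","tin","lantern","teapot","lever"]:
        r=imaging.silhouettes(n,t)
        if r:
            m=r[0]["mask"]; print(n,t,round(r[0]["p"],2),r[0]["uv"],m.sum(),atz(info,r[0]["uv"],.05).round(3))
            if t=="cutout":
                mm=cv2.dilate(m.astype(np.uint8),np.ones((5,5)))>0
                g=mm&(hsv[...,0]>45)&(hsv[...,0]<85)&(hsv[...,1]>130)
                rd=mm&((hsv[...,0]<8)|(hsv[...,0]>172))&(hsv[...,1]>150)
                for nm,k in [("green",g),("red",rd)]:
                    v,u=np.nonzero(k); c=(u.mean(),v.mean()); print(n,nm,len(u),np.round(c,1),atz(info,c,.08).round(4), cv2.minAreaRect(np.c_[u,v].astype(np.float32)))
    x0,y0=(180,140) if n=="top" else (230,150)
    c=im[y0:y0+120,x0:x0+120]
    cv2.imwrite(f"pics/{n}z.png",cv2.resize(c,None,fx=5,fy=5,interpolation=cv2.INTER_CUBIC)[:,:,::-1])
E
```

```text
scene cutout 0.87 [301.3, 221.9] 2927 [0.558 0.135 0.05 ]
scene green 162 [297.6 226.2] [0.5943 0.151  0.08  ] ((297.53662109375, 226.3292694091797), (29.82297706604004, 5.7271294593811035), 12.094757080078125)
scene red 117 [308.2 194.4] [0.5055 0.1116 0.08  ] ((307.2500305175781, 194.25), (28.43684196472168, 5.099019527435303), 11.309932708740234)
scene tin 0.77 [381.7, 226.0] 1630 [0.453 0.276 0.05 ]
scene lantern 0.8 [229.0, 202.5] 1550 [ 0.621 -0.027  0.05 ]
scene teapot 0.64 [299.8, 286.8] 2853 [0.69  0.233 0.05 ]
scene lever 0.66 [302.2, 187.1] 400 [0.47 0.07 0.05]
top cutout 0.56 [222.2, 206.3] 3244 [0.538 0.125 0.05 ]
top green 231 [214.2 172.9] [0.5941 0.1517 0.08  ] ((214.14706420898438, 173.08824157714844), (7.518604278564453, 32.25723648071289), 75.96376037597656)
top red 277 [225.1 221.7] [0.505  0.1101 0.08  ] ((225.23077392578125, 221.65386962890625), (8.825225830078125, 33.14362716674805), 78.69007110595703)
top tin 0.61 [137.5, 240.3] 1848 [0.438 0.273 0.05 ]
top lantern 0.81 [301.9, 182.5] 1597 [ 0.617 -0.021  0.05 ]
top teapot 0.89 [189.4, 130.0] 2335 [0.68  0.227 0.05 ]
top lever 0.89 [218.0, 195.9] 382 [0.557 0.138 0.05 ]
```

View pics/topz.png

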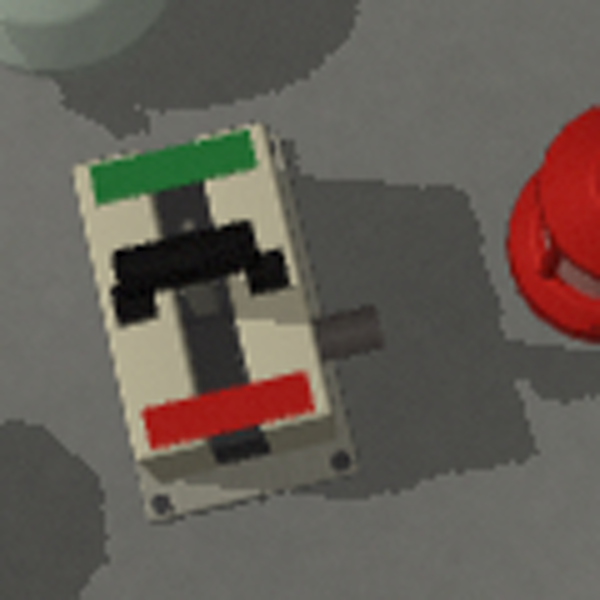

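View pics/scenez.png

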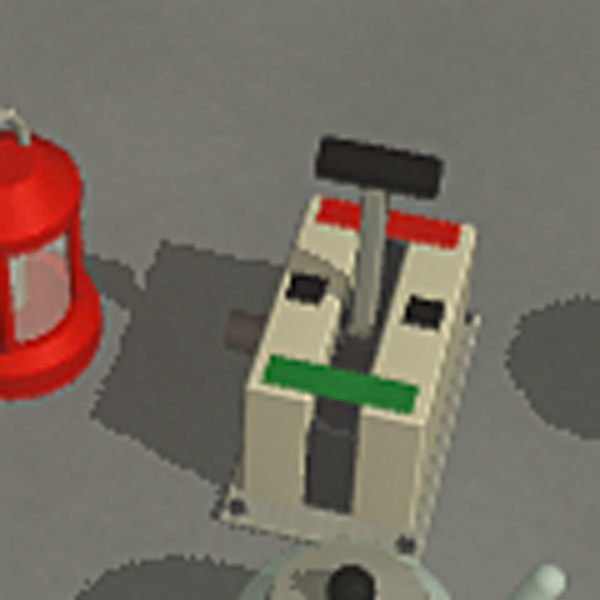

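The zooms show the grip centre near (217.5,191) in the top view and (306,183.5) in the scene view. Both flag windows are black, so the flags are down. I'll triangulate the grip to get the lean.

Run:
```python
from h import *
I={n:imaging.camera_info(n) for n in ["scene","top"]}
# grip centre by fitting model: angle th, project bar centre
for n in I:
    im=imaging.read_camera(n)
    r=imaging.silhouettes(n,"lever_pivot"); print(n,[(round(k["p"],2),k["uv"],int(k["mask"].sum())) for k in r][:2])
print(tri([(I["scene"],(306,183.4)),(I["top"],(217.3,190.8))]))
C=np.array([.5495,.131,0]); y=np.deg2rad(25); ex=np.array([np.cos(y),np.sin(y),0])
for th in [-.1,0,.1,.2,.3]:
    P=C+[0,0,.055]+.1*(np.sin(th)*ex+np.cos(th)*np.array([0,0,1])); print(th,P.round(3),[proj(I[n],P).round(1) for n in I])
S=ctrl.get_state(); Rt=R.from_quat(S["tcp_rot"]).as_matrix(); print(Rt.round(3)); p=S["eef_pos"]
for W in [(.5,-.35,.24),(.62,.13,.24)]:
    print(W,(Rt.T@(np.array(W)-p)/.025).round(2))
# foot/housing check in top view
ey=np.array([-ex[1],ex[0],0])
for a,b,z in [(60,35,80),(60,-35,80),(-60,35,80),(-60,-35,80),(-75,45,0),(-75,-45,0)]:
    P=C+ex*a/1e3+ey*b/1e3+[0,0,z/1e3]; print(a,b,z,[proj(I[n],P).round(1) for n in I])
```

```text
scene [(0.96, [300.0, 219.6], 2942), (0.4, [305.3, 186.1], 414)]
top []
[0.54542798 0.12860067 0.15431381]
-0.1 [0.54  0.127 0.155] [array([306.4, 181.6]), array([217.2, 193.9])]
0 [0.55  0.131 0.155] [array([305.4, 184.7]), array([216. , 188.4])]
0.1 [0.559 0.135 0.155] [array([304.3, 188.2]), array([214.8, 183. ])]
0.2 [0.568 0.139 0.153] [array([303.2, 192. ]), array([213.7, 177.9])]
0.3 [0.576 0.143 0.151] [array([302.1, 196.2]), array([212.7, 173.1])]
[[ 0.957  0.292  0.   ]
 [ 0.292 -0.957 -0.   ]
 [-0.     0.    -1.   ]]
(0.5, -0.35, 0.24) [15.05 -7.78 -0.35]
(0.62, 0.13, 0.24) [ 25.24 -24.74  -0.35]
60 35 80 [array([313.4, 233.8]), array([195.4, 171.7])]
60 -35 80 [array([280.5, 226.6]), array([230.4, 163.7])]
-60 35 80 [array([324. , 193.7]), array([208.2, 231.5])]
-60 -35 80 [array([293.8, 187.7]), array([244.3, 223. ])]
-75 45 0 [array([326. , 213.5]), array([209.1, 244.2])]
-75 -45 0 [array([289.8, 206. ]), array([251.5, 234.2])]
```

The lever sits near -0.04 rad from upright, and the projected cutout corners match the picture. I'll shut the fingers and push with the side edge of the tip, with tool x aligned to cutout x. First the transit, keeping clear of the base and above the lantern.

```bash
python3 -m creep '[15,-7.8,-1,-1.6, 15,-7.8,-1,-1.6, 15,-7.8,-1,-1.6, 15,-7.8,-1,-1.6, 15,-7.8,-1,-1.6, 15,-7.8,-1,-1.6, 15,-7.8,-1,-1.6, 15,-7.8,-1,-1.6, 15,-7.8,-1,-1.6, 15,-7.8,-1,-1.6, 15,-7.8,-1,-1.6, 15,-7.8,-1,-1.6, 15,-7.8,-1,-1.6, 15,-7.8,-1,-1.6]' 255 60
cat >> h.py <<'E'
C=np.array([.5495,.131,0]); yaw=np.deg2rad(25); ex=np.array([np.cos(yaw),np.sin(yaw),0]); ey=np.array([-ex[1],ex[0],0])
def rep(*T):
    S=ctrl.get_state(); Rt=R.from_quat(S["tcp_rot"]).as_matrix(); p=S["eef_pos"]; d=p-C
    print("t",round(S["time"],2),"cut-frame mm",(1e3*np.array([d@ex,d@ey,d[2]])).round(1),"toolx yaw",np.rad2deg(np.arctan2(Rt[1,0],Rt[0,0])).round(2),"F",np.round([S["contact_force"]@ex,S["contact_force"]@ey,S["contact_force"][2]],2),"op",round(S["opening"],3))
    for t in T:
        W=C+ex*t[0]/1e3+ey*t[1]/1e3+[0,0,t[2]/1e3]; print(t,"->",(Rt.T@(W-p)/.025).round(2))
E
python3 -c "
from h import *
rep((30,0,240),(30,0,150))"
```

```text
time: 2.07
eef_pos: [0.4977, -0.3508, 0.2561]
tcp_rot: [0.977, 0.215, -0.0, -0.0]
contact_force: [-0.2, -0.0, -0.5]
opening: -0.001
t 2.07 cut-frame mm [-250.5 -414.8  256.1] toolx yaw 24.88 F [-0.22  0.08 -0.51] op -0.001
(30, 0, 240) -> [ 11.19 -16.61   0.64]
(30, 0, 150) -> [ 11.19 -16.61   4.24]
```

```bash
python3 -m creep '[11.2,-16.6,0.6,0, 11.2,-16.6,0.6,0, 11.2,-16.6,0.6,0, 11.2,-16.6,0.6,0, 11.2,-16.6,0.6,0, 11.2,-16.6,0.6,0, 11.2,-16.6,0.6,0, 11.2,-16.6,0.6,0, 11.2,-16.6,0.6,0, 11.2,-16.6,0.6,0, 11.2,-16.6,0.6,0, 11.2,-16.6,0.6,0, 11.2,-16.6,0.6,0, 11.2,-16.6,0.6,0, 11.2,-16.6,0.6,0, 11.2,-16.6,0.6,0]'
python3 - <<'E'
from h import *
rep((36,0,155),(28,0,155))
im=imaging.read_camera("scene"); c=im[110:260,220:420]
cv2.imwrite("pics/s1.png",cv2.resize(c,None,fx=4,fy=4,interpolation=cv2.INTER_CUBIC)[:,:,::-1])
E
```

```text
time: 3.4
eef_pos: [0.5777, 0.1425, 0.2412]
tcp_rot: [0.977, 0.215, -0.0, 0.0]
contact_force: [0.1, 0.7, -0.5]
opening: 0.001
t 3.4 cut-frame mm [ 30.4  -1.5 241.2] toolx yaw 24.79 F [ 0.4   0.6  -0.49] op 0.001
(36, 0, 155) -> [ 0.23 -0.06  3.45]
(28, 0, 155) -> [-0.09 -0.06  3.45]
```

View pics/s1.png

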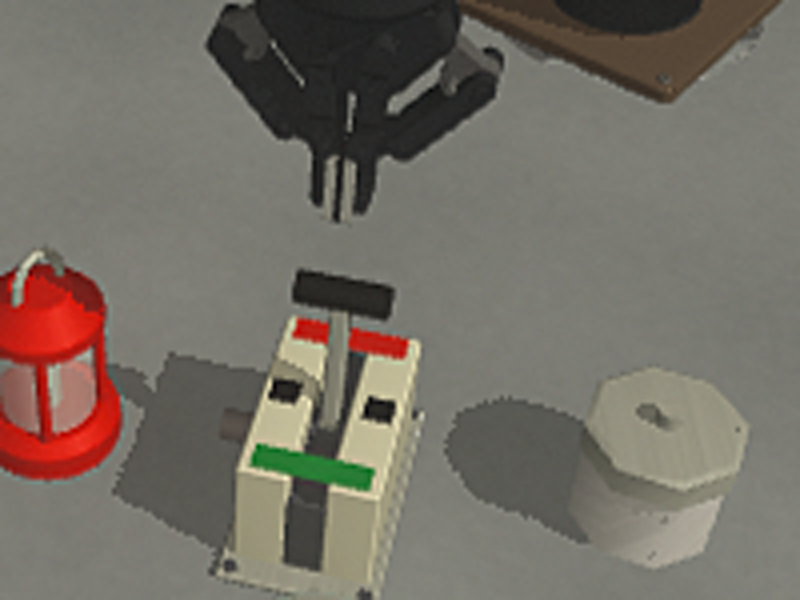

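The shut fingers hang above the bar, just on the ON side of it, and the way down is clear (tip at (340,215), bar at (343,293)). Descending.

```bash
python3 -m creep '[0.1,-0.05,1.2,0, 0.1,-0.05,2,0, 0.1,-0.05,2.8,0, 0.1,-0.05,3.4,0, 0.1,-0.05,3.4,0, 0.1,-0.05,3.4,0]'
python3 - <<'E'
from h import *
rep()
for th in np.arange(.0,-.85,-.1):
    print(round(th,2),np.round([98*np.sin(th)+9*np.cos(th)+11,55+98*np.cos(th)-9*np.sin(th)],1))
im=imaging.read_camera("scene"); c=im[110:260,220:420]
cv2.imwrite("pics/s2.png",cv2.resize(c,None,fx=4,fy=4,interpolation=cv2.INTER_CUBIC)[:,:,::-1])
E
```

```text
time: 3.95
eef_pos: [0.5788, 0.1453, 0.1557]
tcp_rot: [0.977, 0.215, -0.001, -0.0]
contact_force: [0.5, 0.1, -0.6]
opening: 0.002
t 3.95 cut-frame mm [ 32.6   0.6 155.7] toolx yaw 24.83 F [ 0.52 -0.18 -0.57] op 0.002
0.0 [ 20. 153.]
-0.1 [ 10.2 153.4]
-0.2 [  0.4 152.8]
-0.3 [ -9.4 151.3]
-0.4 [-18.9 148.8]
-0.5 [-28.1 145.3]
-0.6 [-36.9 141. ]
-0.7 [-45.2 135.8]
-0.8 [-53.  129.7]
```

View pics/s2.png

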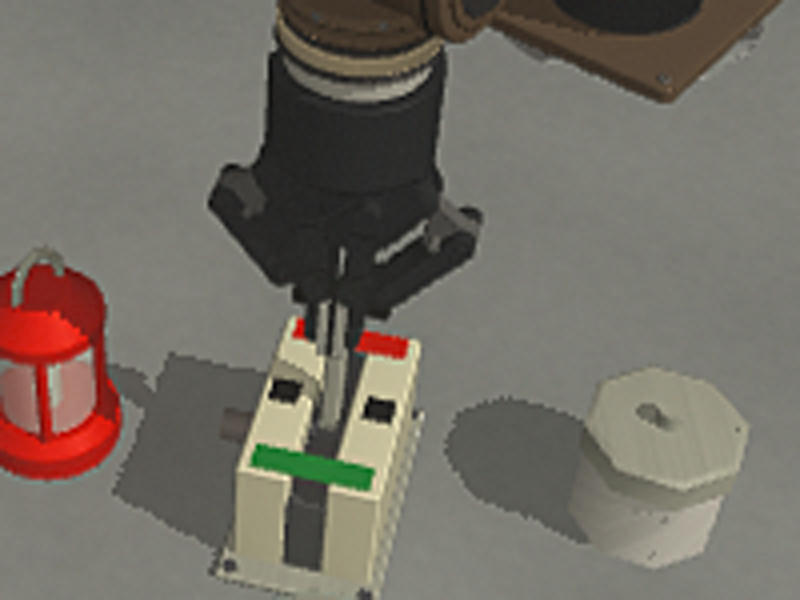

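The fingers are down on the ON side of the bar with no contact. Now I'll push towards OFF along the arc.

```bash
python3 -m creep '[-0.3,0,0.05,0, -0.6,0,0.1,0, -0.9,0,0.12,0, -1.1,0,0.12,0, -1.3,0,0.12,0, -1.4,0,0.15,0, -1.4,0,0.15,0]'
python3 -c "
from h import *
rep()"
python3 -m creep '[-0.08,0,0.02,0, -0.16,0,0.04,0, -0.24,0,0.06,0, -0.32,0,0.08,0, -0.32,0,0.08,0]'
python3 -c "
from h import *
rep((-28,0,145.3),(-37,0,141))"
```

```text
time: 4.58
eef_pos: [0.5469, 0.1318, 0.1527]
tcp_rot: [0.976, 0.216, 0.0, -0.0]
contact_force: [0.6, 0.0, 0.6]
opening: -0.001
t 4.58 cut-frame mm [ -2.    1.8 152.7] toolx yaw 24.94 F [ 0.54 -0.2   0.57] op -0.001
time: 5.0
eef_pos: [0.5406, 0.1287, 0.1508]
tcp_rot: [0.976, 0.216, 0.001, -0.0]
contact_force: [0.8, -0.4, 1.4]
opening: 0.001
t 5.0 cut-frame mm [ -9.1   1.7 150.8] toolx yaw 24.94 F [ 0.6  -0.68  1.39] op 0.001
(-28, 0, 145.3) -> [-0.76  0.07  0.22]
(-37, 0, 141) -> [-1.12  0.07  0.39]
```

```bash
python3 -m creep '[-0.1,0.02,0.02,0, -0.2,0.04,0.05,0, -0.3,0.06,0.08,0, -0.38,0.06,0.1,0, -0.38,0.06,0.1,0]'
python3 -c "
from h import *
rep()"
python3 -m creep '[-0.08,0,0.03,0, -0.16,0,0.06,0, -0.24,0,0.09,0, -0.24,0,0.09,0]'
python3 -c "
from h import *
rep()"
```

```text
time: 5.42
eef_pos: [0.532, 0.1233, 0.1482]
tcp_rot: [0.976, 0.216, 0.0, -0.0]
contact_force: [1.3, 4.2, 1.8]
opening: -0.002
t 5.42 cut-frame mm [-19.1   0.5 148.2] toolx yaw 24.94 F [3.   3.26 1.81] op -0.002
time: 5.75
eef_pos: [0.5264, 0.1205, 0.1458]
tcp_rot: [0.976, 0.216, -0.0, 0.0]
contact_force: [1.9, 2.8, 3.2]
opening: 0.002
t 5.75 cut-frame mm [-25.3   0.2 145.8] toolx yaw 24.95 F [2.89 1.78 3.19] op 0.002
```

```bash
python3 -m creep '[-0.06,0,0.03,0, -0.12,0,0.06,0, -0.18,0,0.09,0, -0.18,0,0.09,0]'
python3 -c "
from h import *
rep()"
python3 -m creep '[-0.06,0,0.03,0, -0.12,0,0.06,0, -0.16,0,0.08,0, -0.16,0,0.08,0]'
python3 -c "
from h import *
rep()"
```

```text
time: 6.08
eef_pos: [0.5225, 0.1184, 0.1436]
tcp_rot: [0.976, 0.216, -0.0, 0.0]
contact_force: [1.0, 2.3, 3.2]
opening: 0.001
t 6.08 cut-frame mm [-29.8   0.  143.6] toolx yaw 24.95 F [1.87 1.61 3.25] op 0.001
time: 6.42
eef_pos: [0.5189, 0.1168, 0.1415]
tcp_rot: [0.976, 0.216, -0.0, 0.0]
contact_force: [1.5, 1.3, 3.2]
opening: 0.003
t 6.42 cut-frame mm [-33.7   0.  141.5] toolx yaw 24.95 F [1.96 0.54 3.19] op 0.003
```

Run:
```python
from h import *
im=imaging.read_camera("scene"); c=im[160:260,250:370]
cv2.imwrite("pics/s3.png",cv2.resize(c,None,fx=6,fy=6,interpolation=cv2.INTER_CUBIC)[:,:,::-1])
```

```text
(no output)
```

View pics/s3.png

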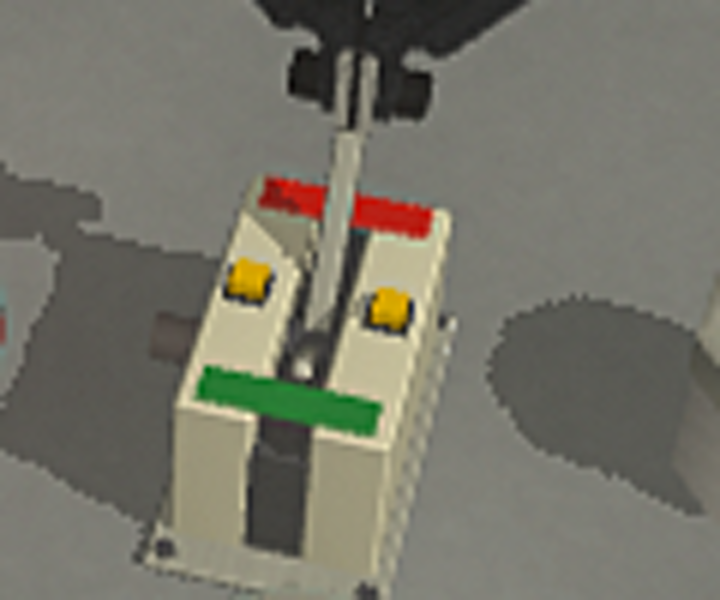

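Both yellow flags are visibly rising ((248,280) and (390,310) in the zoom), with about 4 N and no stop yet. I'll keep going in small steps.

```bash
python3 -m creep '[-0.06,0,0.04,0, -0.12,0,0.08,0, -0.12,0,0.08,0]'
python3 -c "
from h import *
rep()"
python3 -m creep '[-0.06,0,0.04,0, -0.1,0,0.07,0, -0.1,0,0.07,0]'
python3 -c "
from h import *
rep()"
```

```text
time: 6.72
eef_pos: [0.5161, 0.1155, 0.1393]
tcp_rot: [0.976, 0.216, -0.0, 0.0]
contact_force: [2.0, 0.3, 4.0]
opening: -0.002
t 6.72 cut-frame mm [-3.680e+01  1.000e-01  1.393e+02] toolx yaw 24.96 F [ 1.89 -0.6   3.99] op -0.002
time: 6.97
eef_pos: [0.514, 0.1146, 0.1377]
tcp_rot: [0.976, 0.216, -0.0, 0.0]
contact_force: [2.3, 0.5, 3.9]
opening: -0.002
t 6.97 cut-frame mm [-39.1   0.2 137.7] toolx yaw 24.95 F [ 2.27 -0.49  3.92] op -0.002
```

```bash
python3 -m creep '[-0.04,0,0.03,0, -0.08,0,0.06,0, -0.08,0,0.06,0]'
python3 -c "
from h import *
rep()"
python3 -m creep '[-0.03,0,0.03,0, -0.06,0,0.06,0, -0.06,0,0.06,0]'
python3 -c "
from h import *
rep()"
```

```text
time: 7.22
eef_pos: [0.5138, 0.1144, 0.1375]
tcp_rot: [0.976, 0.216, 0.002, -0.0]
contact_force: [3.5, 2.6, 5.3]
opening: 0.004
t 7.22 cut-frame mm [-39.4   0.  137.5] toolx yaw 24.92 F [4.3  0.83 5.27] op 0.004
time: 7.47
eef_pos: [0.5137, 0.1142, 0.1373]
tcp_rot: [0.976, 0.216, 0.004, -0.0]
contact_force: [5.0, 3.0, 8.2]
opening: 0.004
t 7.47 cut-frame mm [-3.960e+01 -1.000e-01  1.373e+02] toolx yaw 24.91 F [5.85 0.62 8.23] op 0.004
```

The tool stopped moving and the force climbed to about 10 N, so this is the stop, at about -0.64 rad from upright. One small step to firm up, then a look.

```bash
python3 -m creep '[-0.02,0,0.02,0, -0.04,0,0.03,0, -0.04,0,0.03,0, -0.04,0,0.03,0]'
python3 - <<'E'
from h import *
rep()
im=imaging.read_camera("scene"); c=im[160:260,250:370]
cv2.imwrite("pics/s4.png",cv2.resize(c,None,fx=6,fy=6,interpolation=cv2.INTER_CUBIC)[:,:,::-1])
E
```

```text
time: 7.8
eef_pos: [0.5136, 0.114, 0.1372]
tcp_rot: [0.976, 0.216, 0.005, -0.0]
contact_force: [6.1, 4.3, 9.1]
opening: 0.002
t 7.8 cut-frame mm [-39.7  -0.2 137.2] toolx yaw 24.9 F [7.36 1.31 9.15] op 0.002
```

View pics/s4.png

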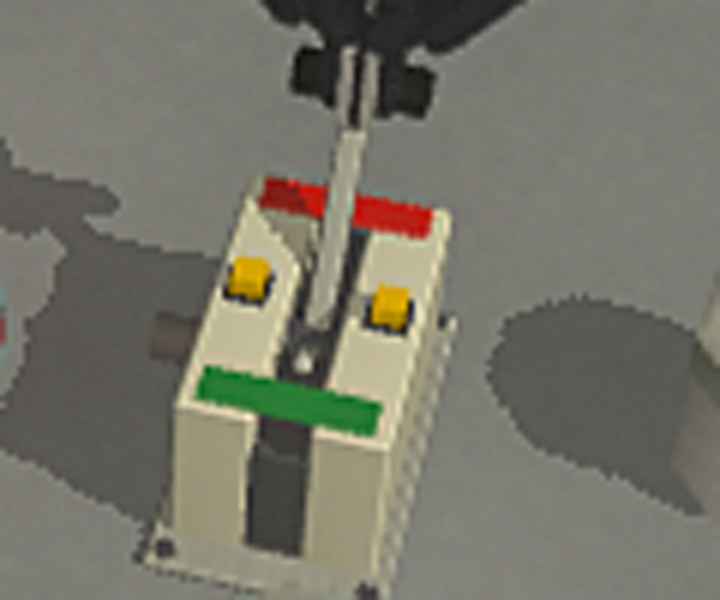

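About 12 N against the stop, and both flags stand clearly proud. I'll back off along the arc, rise, cross over and look before going down on the OFF side.

```bash
python3 -m creep '[0.15,0,-0.12,0, 0.6,0,-0.4,0, 1.1,0,-0.6,0, 1.7,0,-0.7,0, 2.3,0,-0.7,0, 3,0,-0.7,0, 3.2,0,-0.8,0, 3.2,0,-1.6,0, 3.2,0,-2.6,0, 3.2,0,-3,0, 2,0,-3,0, 0.8,0,-3,0, -0.3,0,-3,0, -0.3,0,-3,0, -0.3,0,-3,0]'
python3 - <<'E'
from h import *
rep((-45,0,155))
im=imaging.read_camera("scene"); c=im[110:260,220:420]
cv2.imwrite("pics/s5.png",cv2.resize(c,None,fx=4,fy=4,interpolation=cv2.INTER_CUBIC)[:,:,::-1])
E
```

```text
time: 9.1
eef_pos: [0.5013, 0.1093, 0.2079]
tcp_rot: [0.976, 0.216, -0.001, -0.0]
contact_force: [0.1, 0.2, -0.9]
opening: 0.001
t 9.1 cut-frame mm [-52.9   0.7 207.9] toolx yaw 24.91 F [ 0.17  0.17 -0.9 ] op 0.001
(-45, 0, 155) -> [0.32 0.03 2.12]
```

View pics/s5.png

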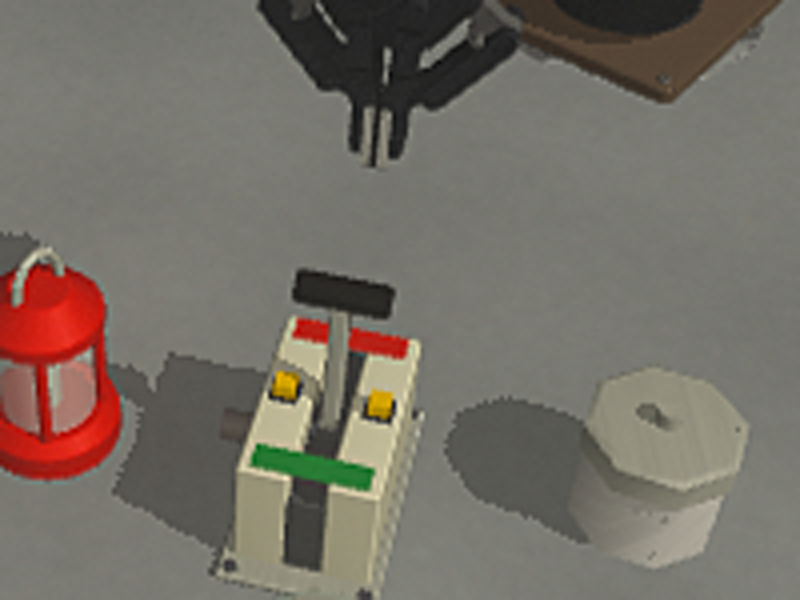

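The flags stay up ((285,386) and (381,404)), the lever is back in the middle, and the tool is free. Descending on the OFF side, then pushing towards ON.

```bash
python3 -m creep '[0.3,0,0.8,0, 0.3,0,1.6,0, 0.3,0,2.1,0, 0.3,0,2.1,0, 0.6,0,2.15,0, 0.9,0,2.15,0, 1.2,0,2.15,0, 1.45,0,2.15,0, 1.45,0,2.15,0]'
python3 -c "
from h import *
rep()"
```

```text
time: 9.9
eef_pos: [0.5381, 0.1256, 0.1566]
tcp_rot: [0.976, 0.216, 0.001, 0.0]
contact_force: [-0.5, -0.4, 0.8]
opening: 0.001
t 9.9 cut-frame mm [-1.260e+01 -1.000e-01  1.566e+02] toolx yaw 24.98 F [-0.63 -0.1   0.81] op 0.001
```

```bash
python3 -m creep '[0.1,0,0.05,0, 0.2,0,0.1,0, 0.3,0,0.15,0, 0.3,0,0.15,0]'
python3 -c "
from h import *
rep()"
python3 -m creep '[0.08,0,0.02,0, 0.16,0,0.05,0, 0.24,0,0.07,0, 0.24,0,0.07,0]'
python3 -c "
from h import *
rep()"
```

```text
time: 10.23
eef_pos: [0.5429, 0.1283, 0.1512]
tcp_rot: [0.976, 0.216, -0.0, -0.0]
contact_force: [-1.0, 0.3, 0.5]
opening: 0.002
t 10.23 cut-frame mm [ -7.1   0.3 151.2] toolx yaw 24.95 F [-0.79  0.66  0.55] op 0.002
time: 10.57
eef_pos: [0.5484, 0.1308, 0.1497]
tcp_rot: [0.976, 0.216, -0.0, -0.0]
contact_force: [-1.3, 0.1, -1.0]
opening: -0.0
t 10.57 cut-frame mm [ -1.1   0.3 149.7] toolx yaw 24.95 F [-1.15  0.65 -1.  ] op -0.0
```

```bash
python3 -m creep '[0.08,0,0.01,0, 0.16,0,0.02,0, 0.16,0,0.02,0]'
python3 -c "
from h import *
rep()"
python3 -m creep '[0.08,0,0.01,0, 0.16,0,0.02,0, 0.16,0,0.02,0]'
python3 -c "
from h import *
rep()"
python3 -m creep '[0.06,0,0.02,0, 0.12,0,0.04,0, 0.12,0,0.04,0]'
python3 -c "
from h import *
rep()"
```

```text
time: 10.82
eef_pos: [0.5519, 0.1324, 0.1492]
tcp_rot: [0.976, 0.216, -0.001, 0.0]
contact_force: [-1.7, -0.4, 2.8]
opening: -0.004
t 10.82 cut-frame mm [  2.7   0.3 149.2] toolx yaw 24.95 F [-1.69  0.35  2.82] op -0.004
time: 11.07
eef_pos: [0.5556, 0.1342, 0.1486]
tcp_rot: [0.976, 0.216, -0.0, -0.0]
contact_force: [-1.5, -1.6, 0.3]
opening: 0.002
t 11.07 cut-frame mm [  6.9   0.3 148.6] toolx yaw 24.95 F [-2.   -0.84  0.28] op 0.002
time: 11.32
eef_pos: [0.5589, 0.1356, 0.1478]
tcp_rot: [0.976, 0.216, 0.001, -0.0]
contact_force: [-1.2, -0.8, -0.1]
opening: -0.005
t 11.32 cut-frame mm [ 10.5   0.2 147.8] toolx yaw 24.95 F [-1.45 -0.18 -0.11] op -0.005
```

```bash
python3 -m creep '[0.08,0,0.03,0, 0.16,0,0.06,0, 0.16,0,0.06,0]'
python3 -c "
from h import *
rep()"
python3 -m creep '[0.08,0,0.03,0, 0.16,0,0.06,0, 0.16,0,0.06,0]'
python3 - <<'E'
from h import *
rep()
im=imaging.read_camera("top"); c=im[140:260,160:320]
cv2.imwrite("pics/t6.png",cv2.resize(c,None,fx=5,fy=5,interpolation=cv2.INTER_CUBIC)[:,:,::-1])
im=imaging.read_camera("scene"); c=im[140:260,240:400]
cv2.imwrite("pics/s6.png",cv2.resize(c,None,fx=5,fy=5,interpolation=cv2.INTER_CUBIC)[:,:,::-1])
E
```

```text
time: 11.57
eef_pos: [0.5625, 0.1372, 0.1463]
tcp_rot: [0.976, 0.216, 0.001, 0.0]
contact_force: [-1.6, -0.4, 0.6]
opening: 0.002
t 11.57 cut-frame mm [1.440e+01 1.000e-01 1.463e+02] toolx yaw 24.95 F [-1.61  0.29  0.55] op 0.002
time: 11.82
eef_pos: [0.566, 0.1389, 0.1447]
tcp_rot: [0.976, 0.216, 0.0, -0.0]
contact_force: [0.2, 0.2, 0.3]
opening: -0.0
t 11.82 cut-frame mm [ 18.3   0.2 144.7] toolx yaw 24.95 F [0.28 0.11 0.29] op -0.0
```

View pics/s6.png

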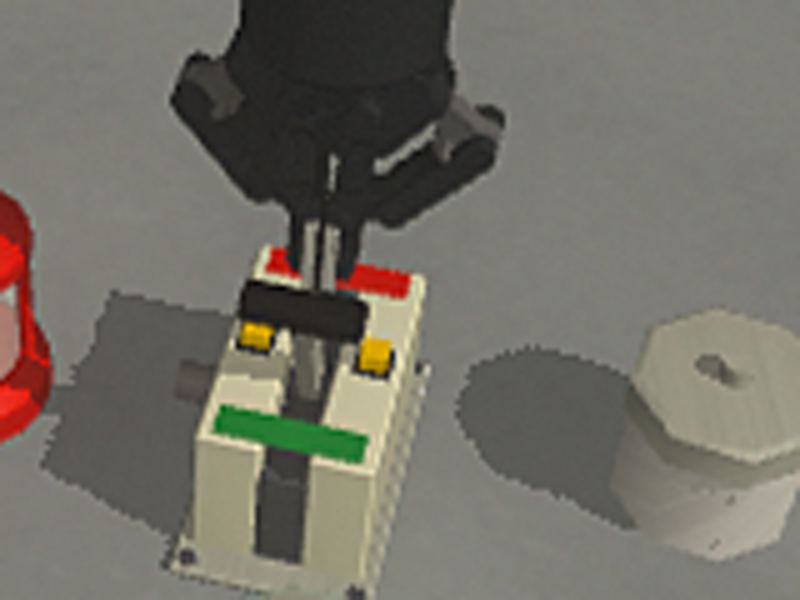

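The force fell to zero at x = 18 mm and the bar, now at about scene pixel (301,202), is ahead of the fingers. So it has gone over the detent. I'll follow up gently until there is contact, to be sure it is fully over.

```bash
python3 -m creep '[0.08,0,0.04,0, 0.16,0,0.07,0, 0.16,0,0.07,0]'
python3 -c "
from h import *
rep()"
python3 -m creep '[0.06,0,0.03,0, 0.14,0,0.06,0, 0.14,0,0.06,0]'
python3 -c "
from h import *
rep()"
python3 -m creep '[0.06,0,0.03,0, 0.1,0,0.05,0, 0.1,0,0.05,0]'
python3 -c "
from h import *
rep()"
```

```text
time: 12.17
eef_pos: [0.5695, 0.1406, 0.143]
tcp_rot: [0.976, 0.216, 0.0, -0.0]
contact_force: [-0.5, 0.5, 0.4]
opening: 0.001
t 12.17 cut-frame mm [ 22.1   0.2 143. ] toolx yaw 24.95 F [-0.21  0.62  0.42] op 0.001
time: 12.42
eef_pos: [0.5726, 0.142, 0.1414]
tcp_rot: [0.976, 0.216, 0.0, -0.0]
contact_force: [0.2, -0.1, 0.1]
opening: -0.0
t 12.42 cut-frame mm [ 25.6   0.2 141.4] toolx yaw 24.95 F [ 0.12 -0.19  0.06] op -0.0
time: 12.67
eef_pos: [0.5747, 0.143, 0.1402]
tcp_rot: [0.976, 0.216, -0.0, -0.0]
contact_force: [-0.4, -0.4, 1.1]
opening: 0.004
t 12.67 cut-frame mm [ 27.9   0.2 140.2] toolx yaw 24.95 F [-0.54 -0.23  1.07] op 0.004
```

```bash
python3 -m creep '[0.06,0,0.03,0, 0.1,0,0.05,0, 0.1,0,0.05,0]'
python3 -c "
from h import *
rep()"
python3 -m creep '[0.05,0,0.03,0, 0.08,0,0.05,0, 0.08,0,0.05,0]'
python3 -c "
from h import *
rep()"
```

```text
time: 12.92
eef_pos: [0.5769, 0.144, 0.139]
tcp_rot: [0.976, 0.216, -0.0, 0.0]
contact_force: [-0.5, -0.3, 0.5]
opening: 0.001
t 12.92 cut-frame mm [ 30.3   0.2 139. ] toolx yaw 24.95 F [-0.57 -0.03  0.51] op 0.001
time: 13.17
eef_pos: [0.5788, 0.1449, 0.1377]
tcp_rot: [0.976, 0.216, -0.0, -0.0]
contact_force: [-0.4, -0.1, 0.9]
opening: 0.006
t 13.17 cut-frame mm [ 32.4   0.2 137.7] toolx yaw 24.95 F [-0.41  0.09  0.91] op 0.006
```

The tip is now at about 0.58 rad and still meeting almost no force, so the lever is past the detent. Backing off, rising and checking.

```bash
python3 -m creep '[-0.5,0,-0.3,0, -1,0,-0.5,0, -1.5,0,-0.6,0, -2,0,-0.8,0, -2.4,0,-1.6,0, -2.4,0,-2.6,0, -2.8,0,-3.6,0, -3.6,0,-4,0, -4.4,0,-4,0, -4.4,0,-4,0, -4.4,0,-4,0]'
python3 - <<'E'
from h import *
rep()
im=imaging.read_camera("top"); I=imaging.camera_info("top"); c=im[110:260,100:340]
cv2.imwrite("pics/t7.png",cv2.resize(c,None,fx=3,fy=3,interpolation=cv2.INTER_CUBIC)[:,:,::-1])
im=imaging.read_camera("scene"); c=im[150:270,240:400]
for t in ["tin","lantern","teapot"]:
    r=imaging.silhouettes("scene",t); print(t,r[0]["uv"])
cv2.imwrite("pics/s7.png",cv2.resize(c,None,fx=5,fy=5,interpolation=cv2.INTER_CUBIC)[:,:,::-1])
J=imaging.camera_info("scene")
for th in [.3,.4,.45,.5,.55]:
    P=C+[0,0,.055]+.1*(np.sin(th)*ex+np.cos(th)*np.array([0,0,1])); print(th,proj(J,P).round(1),proj(I,P).round(1))
E
```

```text
time: 14.08
eef_pos: [0.4789, 0.0984, 0.2381]
tcp_rot: [0.976, 0.216, 0.001, 0.0]
contact_force: [0.4, 0.3, 0.6]
opening: 0.004
t 14.08 cut-frame mm [-77.8   0.3 238.1] toolx yaw 24.91 F [0.51 0.08 0.61] op 0.004
tin [381.0, 227.2]
lantern [230.1, 200.9]
teapot [298.7, 285.6]
0.3 [302.1 196.2] [212.7 173.1]
0.4 [300.9 200.7] [211.8 168.6]
0.45 [300.4 203. ] [211.3 166.6]
0.5 [299.8 205.4] [211.  164.6]
0.55 [299.2 207.8] [210.6 162.7]
```

View pics/s7.png

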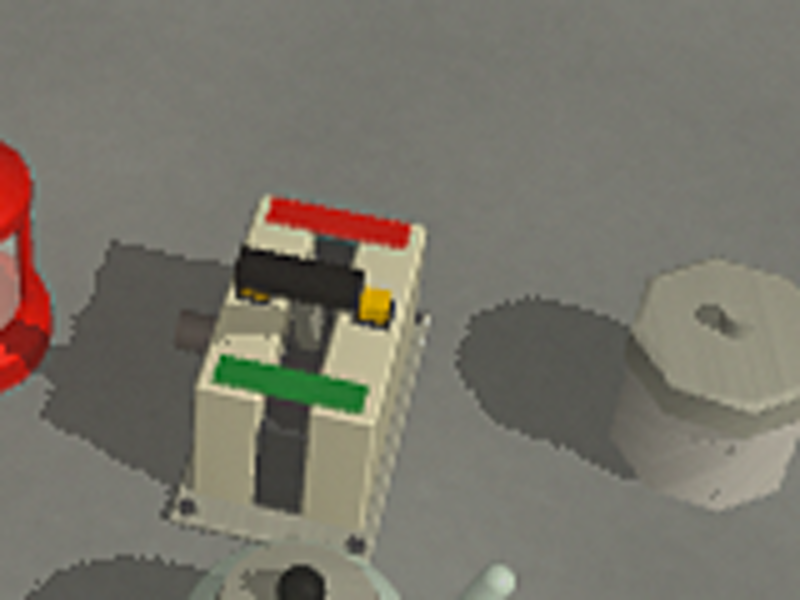

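View pics/t7.png

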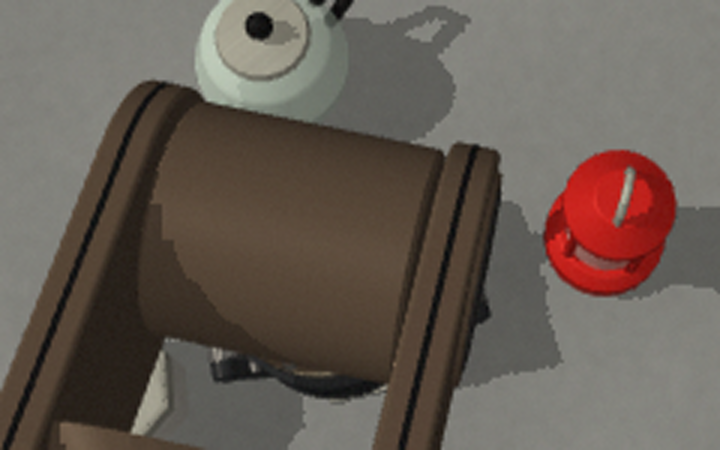

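The lever now stands at about 0.48 rad towards ON with no contact (bar centre at scene pixel (300,205)). The flags are up and the neighbours' image centres have moved only 1 to 2 px. I'll wait one second and look again.

```bash
python3 -m creep '[0,0,-0.5,0, 0,0,-0.5,0, 0,0,-0.5,0, 0,0,-0.5,0, 0,0,-0.5,0, 0,0,-0.5,0, 0,0,-0.5,0, 0,0,-0.5,0, 0,0,-0.5,0, 0,0,-0.5,0, 0,0,-0.5,0, 0,0,-0.5,0, 0,0,-0.5,0, 0,0,-0.5,0]'
python3 - <<'E'
from h import *
rep()
a=cv2.imread("pics/s7.png"); im=imaging.read_camera("scene"); c=im[150:270,240:400]
b=cv2.resize(c,None,fx=5,fy=5,interpolation=cv2.INTER_CUBIC)[:,:,::-1]
cv2.imwrite("pics/s8.png",b); print(np.abs(a.astype(int)-b)[200:420,200:450].mean())
o=cv2.cvtColor(cv2.imread("pics/scene0.png"),cv2.COLOR_BGR2RGB); d=np.abs(o.astype(int)-im).max(2)>50
for n,(x,y,w,h) in dict(lantern=(212,168,40,64),tin=(360,198,50,55),teapot=(250,258,95,58)).items(): print(n,d[y:y+h,x:x+w].sum())
E
```

```text
time: 15.5
eef_pos: [0.479, 0.0985, 0.2504]
tcp_rot: [0.976, 0.216, 0.0, -0.0]
contact_force: [0.6, -0.4, 0.6]
opening: 0.001
t 15.5 cut-frame mm [-77.6   0.3 250.4] toolx yaw 24.95 F [ 0.39 -0.61  0.59] op 0.001
0.8582060606060606
lantern 54
tin 0
teapot 0
```

View pics/s8.png

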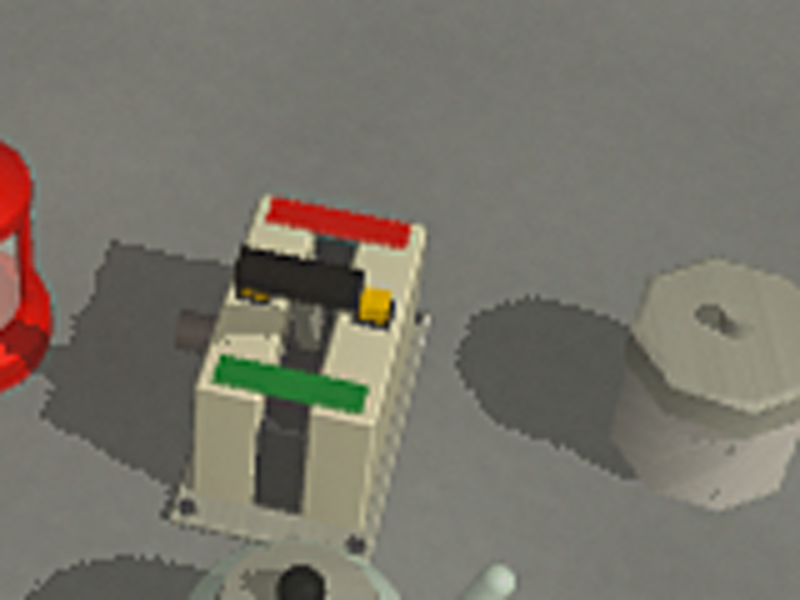

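Nothing changed over the second: lever on the green side, flags up, tin and teapot pixels as at the start. The few changed pixels on the lantern look like the arm's shadow. Handing in.

```bash
python3 -c "
from plant import ctrl
print(ctrl.sign_off())"
```

```text
the job is handed in; nothing more can be done
None
```

The cutout is re-armed: its lever now stays at the ON (green) end by itself, and both yellow flags are up. I handed the job in at 15.5 s of the 72 s allowed, with the robot touching nothing.

- **OFF push:** I pressed the lever to its OFF stop, about 0.64 rad from upright, with about 12 N at most in the readings. Both flags came up and stayed up when I let go.
- **ON throw:** I pushed the lever over the detent from the other side. The readings never went above about 3.5 N, but I read the force only between moves, so I did not see the detent's peak itself. I did not feel a firm ON stop. The fingers followed the lever to about 0.58 rad with almost no force, and I backed off there.
- **Last checks:** After release the lever stood at about 0.48 rad from upright towards ON, and it had not moved 1.4 s later. One flag shows clearly up; the other is partly hidden behind the bar.
- **Neighbours:** The tin and teapot look unchanged from the first picture. 54 pixels differ on the lantern. I take that to be the arm's shadow, as the arm never came near it.

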